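# Shut and lock the small centrifuge's lid

## Robot

A 6-joint arm with a two-finger parallel gripper is mounted at the origin on the work surface. World frame = base frame: x ahead of the robot, y to its left, z up, the work surface at z = 0. Lengths are in m, angles in rad, forces in N, time in s.
With the tool pointing down it reaches from about 0.375 to 0.975 m from the base axis. Payload 3.8 kg.
Tool frame: the origin (TCP) lies midway between the tips of the shut fingers; the grasp point (between the pads) lies 19 mm behind it; z points along the fingers, y is the line along which they close (so a half turn about z gives the same grasp; the last joint's range is limited). The gripper opens to 85 mm and grips with 20 to 120 N. Pads are 22 mm wide; open, the fingers measure 114 mm over their backs; the gripper's body (76 mm by 85 mm) begins 54 mm behind the grasp point. The pads swing forward as they close: fully open they stand 13 mm farther back than shut.
Start: joints at [-1.199, 0.264, 1.604, -0, 1.274, -0.037], TCP at [0.268, -0.619, 0.198] pointing down, gripper open.
Joint ranges: [-2.63, 2.63], [-0.94, 2.18], [0.31, 2.57], [-1.31, 4.45], [0, 2.66], [-2.55, 2.55]. Speed limits (rad/s): [2.57, 2.57, 3.14, 3.14, 3.14, 3.14].

## Interface

Orientations are given as a rotation vector (axis times angle).
In Python, from workcell import sensors, viewer, job gives the robot as it stands.
- The arm moves only by the shell command python3 -m inch 'ROWS' [FORCE]. ROWS is JSON, one flat list of numbers, 7 for each row, row after row: the shift along the tool's x, y, z in mm, then the turn, a rotation vector about the tool's x, y, z in degrees, then the finger opening in mm, from 0 to 85.4. A call has exactly 8 rows; each row shifts and turns the commanded pose from where the row before left it, along the tool's axes as they then stand; what a row does not reach is not made up. A row lasts 1/10 s, in which the tool goes at most 50 mm and 8.59 degrees, less where a joint would pass 70% of its speed; a pose out of reach is approached as far as the arm can. A call is refused whole if a number of a shift passes 50 or a number of a turn 8.59, either way. A call with a gripper value outside its range is refused whole. The fingers move at their own pace and stop on an object; FORCE is the grip in N (left out, the last holds). Time passes only in rows, so rows that do not move let the fingers close, or fill a call up. It gives the time, the measured TCP pose, the force, the opening and the grip force at its end, in the units of the state.
- sensors.read_state(): the state, without advancing time (a new reading comes with each control period).
- viewer.read_camera(name): name is "scene" or "side" or "wrist"; returns the picture (384x512x3 uint8, red, green, blue); there is no depth.
- viewer.camera_params(name): a dict with "K" (3x3 intrinsics, pixels), "world_to_cam" (4x4, takes a point from world to camera coordinates). Camera axes: x right, y down, z forward; pixel columns grow to the right and rows downward; lengths in m; the calibration is good to about 2 mm. A picture is of the moment at which its call begins: read the wrist's pose just before it. camera_params takes no time and is no camera call; for the wrist camera it gives the pose at the moment of the call.
- job.finish_job(): hands the job in; it is judged then, once.
The state is a dict: "time": time; "q": joint angles; "joint_vel": joint speeds; "joint_torque": joint torques, N m; "tool_pos": TCP position; "tcp_rot": TCP orientation; "wrist_force": force on the tool from outside, world axes, zero at the start; "torque": the same for the moment, N m; "width": opening from 0.0 (shut) to 1.0 (fully open); "grip_force": force on a finger pad.
Only numpy, scipy, OpenCV 4.12 (cv2) and the standard library are available. Lean on these libraries where they do the work, as an engineer would, in place of code of your own. Each camera call takes 0.05 s, during which the arm holds its last target. There are 200 camera calls.

## Task

Push the small centrifuge's lid, which stands ajar, fully shut with a fingertip; then set a fingertip in the slot of the round lock on it and turn the lock a quarter turn clockwise, as far as it goes, so that the lid is locked. Do not open the lid further, do not force anything, and leave the bottles and the tube rack where they stand.

Things in the scene. Friction and masses are not known exactly. Their poses are not given: they have to be found in the camera images.
- centrifuge: Small bench centrifuge, white box-shaped shell 280 x 280 mm and 130 mm high, fixed to the bench. Origin: centre of its underside, on the bench top. Its +x axis points from its front (control panel, robot's side) to its back, +y to its left seen from the robot, z up.
- lid (a joint): Teal lid's angle, rad: 0 = shut flat on the shell, grows as its front edge rises; starts 0.2 to 0.4. Plate 264 (front to back) x 272 x 12 mm; hinge line along the shell's y axis at x = +132, z = 130 mm in the centrifuge's frame (lid's underside). Shut, its top is 142 mm above the bench. The stiff hinge holds any angle; 3 to 8 N down on the lock shuts it and it stays shut.
- lock (a joint): Turn of the round lock, rad: 0 = open, 1.571 = locked (hard stop), growing clockwise from above; starts 0 to 0.25. Stiff, about 0.12 N m (4 N on a finger 32 mm off the axis); stays where left. Under the lid it carries a steel tongue that swings beneath a keeper inside the shell's front wall; turned before the lid is shut, it lands on the keeper and the lid cannot close.
- slot (a point): On the lock's turning axis, at the floor of its slot; y along the slot, z = axis. Grey disc 100 mm across, on the lid, 60 mm in front of the shell's centre; top 21 mm above the lid. Slot 38 mm wide, 16 mm deep, right across between two flat half-moon wings; floor 147 mm above the bench when shut. At 0 it runs along the centrifuge's y, locked along its x.
- lid_front (a point): Middle of the lid's front edge, on its top face, 264 mm in front of the hinge line. (A fingertip in the slot 25 to 35 mm off the lock's centre turns the lock by sweeping round its axis; it has play in the slot, so sweep on until the lock stops.)
- bottle_a: Loose reagent bottle, amber glass with a screw cap, 54 mm in diameter, 114 mm high, beside the centrifuge's left side; leave it. Origin: centre of its underside.
- bottle_b: Loose reagent bottle, amber glass with a screw cap, 54 mm in diameter, 114 mm high, beside the centrifuge's left side; leave it. Origin: centre of its underside.
- tube_rack: Loose white tube rack full of capped tubes, 120 x 70 mm, 93 mm high, beside the centrifuge's right side; leave it. Origin: centre of its underside.

How it is judged:
On the way, in this order (a step that is already met when the one before it is completed fails the run):
1. the lid is shut while the lock is still open (value of joint lid below 0.02 rad and value of joint lock below 0.5 rad), for 0.2 s.
2. the fingers turn the lock past half way with the lid shut (value of joint lid below 0.03 rad and value of joint lock above 0.8 rad and contact force between the fingers and lock above 0.5 N), for 0.05 s.
At the end, for the whole second after the job is handed in: The lid is shut (within 0.025 rad of flat) and the lock is turned to within 0.17 rad (10 degrees) of its locked stop and at rest; bottles and rack stand where they were (value of joint lid below 0.025 rad and value of joint lock above 1.4 rad and velocity of joint lock between -0.05 and 0.05 rad/s); the robot touches nothing.
It fails at once if the lid is lifted further open than it was (past 0.5 rad) (value of joint lid above 0.5 rad).
It fails at once if the lid or lock is forced (over 70 N) (contact force between any of the arm, the fingers and centrifuge above 70 N).
It fails at once if the first reagent bottle is shifted by more than 30 mm, lifted or tipped (distance of bottle_a from where it was at the start of the episode above 0.03 m or angle between bottle_a's own z axis and vertical above 0.35 rad).
It fails at once if the second reagent bottle is shifted by more than 30 mm, lifted or tipped (distance of bottle_b from where it was at the start of the episode above 0.03 m or angle between bottle_b's own z axis and vertical above 0.35 rad).
It fails at once if the tube rack is shifted by more than 30 mm, lifted or tipped (distance of tube_rack from where it was at the start of the episode above 0.03 m or angle between tube_rack's own z axis and vertical above 0.35 rad).
It also fails if it takes over 45 s, if anything falls off the work surface, if the arm or the gripper's body presses on something with over 40 N, if the wrist force passes 120 N, or if a joint passes its speed limit or range.

## Working session

There is one attempt and no reset: what is moved stays moved. The work goes in short steps, Python scripts to look and compute and a shell command to move; the robot and the scene stay as the last step left them, time stands still between calls to the robot, and variables do not carry over. Pictures are saved under pics/ and viewed, at most 11 in all, crops included, and the job is handed in when it is done.

```bash
mkdir -p pics; python3 - <<'E'
from workcell import sensors, viewer
import cv2, numpy as np
s=sensors.read_state(); print({k:np.round(v,3).tolist() for k,v in s.items()})
for n in ["scene","side"]:
    im=viewer.read_camera(n); cv2.imwrite(f"pics/{n}0.png",im[:,:,::-1])
    p=viewer.camera_params(n); np.savez(f"{n}.npz",K=p["K"],T=p["world_to_cam"]); print(n,np.round(p["K"],1).tolist(),np.round(p["world_to_cam"],3).tolist())
E
```

```text
{'time': 0.0, 'q': [-1.199, 0.265, 1.605, -0.0, 1.274, -0.037], 'joint_vel': [0.001, 0.0, -0.001, -0.002, -0.0, -0.002], 'joint_torque': [0.003, -51.511, -36.731, 0.0, 0.013, -0.0], 'tool_pos': [0.268, -0.619, 0.196], 'tcp_rot': [-3.074, -0.637, 0.001], 'wrist_force': [1.085, 0.038, 0.331], 'torque': [-0.021, -0.023, 0.021], 'grip_force': 0.0, 'width': 1.001}
scene [[443.1, 0.0, 258.7], [0.0, 443.1, 190.4], [0.0, 0.0, 1.0]] [[0.048, -0.999, 0.003, 0.017], [-0.942, -0.046, -0.332, 0.612], [0.332, 0.014, -0.943, 0.923], [0.0, 0.0, 0.0, 1.0]]
side [[387.9, 0.0, 255.1], [0.0, 387.9, 190.6], [0.0, 0.0, 1.0]] [[0.524, -0.852, 0.005, -0.288], [-0.805, -0.497, -0.324, 0.531], [0.278, 0.166, -0.946, 0.72], [0.0, 0.0, 0.0, 1.0]]
```

View pics/scene0.png

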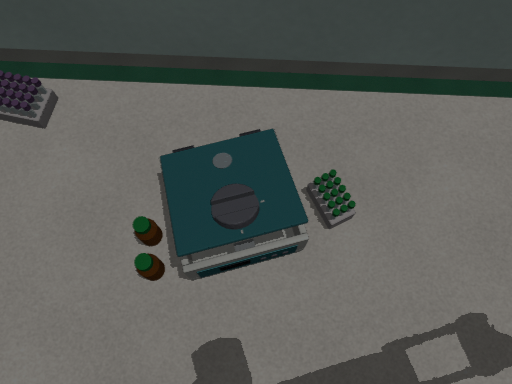

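View pics/side0.png

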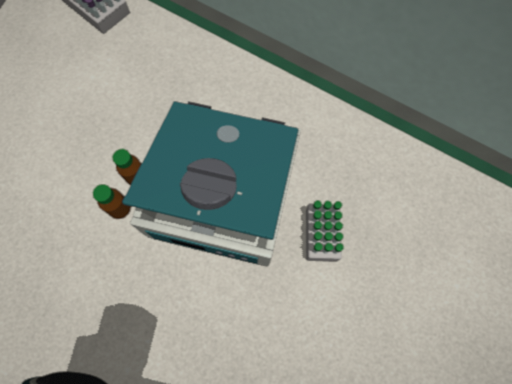

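The scene view shows the lid corners at about (161,166), (276,132), (304,220), (183,250), with the disc near (235,205). In the side view they are at (176,103), (298,127), (273,235), (127,204), with the disc near (209,182). I'll fit the pose from these.

```bash
cat > h.py <<'E'
import numpy as np, cv2
from scipy.optimize import least_squares
def proj(n,P):
    d=np.load(n+".npz"); c=np.asarray(P)@d["T"][:3,:3].T+d["T"][:3,3]; u=c@d["K"].T; return u[:,:2]/u[:,2:]
def body(p,P):  # centrifuge frame -> world, p=x,y,yaw
    c,s=np.cos(p[2]),np.sin(p[2]); P=np.asarray(P,float)
    return P@np.array([[c,s,0],[-s,c,0],[0,0,1]])+[p[0],p[1],0]
def lid(a,P):   # lid points given in centrifuge frame when shut
    P=np.asarray(P,float)-[.132,0,.130]; c,s=np.cos(a),np.sin(a)
    return P@np.array([[c,0,-s],[0,1,0],[s,0,c]])+[.132,0,.130]
corn=np.array([[.132,.136,.142],[.132,-.136,.142],[-.132,-.136,.142],[-.132,.136,.142]])
def disc(z=.163,r=.05,n=24):
    t=np.linspace(0,2*np.pi,n); return np.c_[-.06+r*np.cos(t),r*np.sin(t),0*t+z]
def slot(l,w=.019,z=.163): # slot edges at lock turn l (clockwise)
    h=np.sqrt(.05**2-w**2); q=np.array([[w,-h],[w,h],[-w,h],[-w,-h]]); c,s=np.cos(-l),np.sin(-l)
    q=q@np.array([[c,s],[-s,c]]); return np.c_[q[:,0]-.06,q[:,1],[z]*4]
E
python3 - <<'E'
from h import *
obs={"scene":[(161,166),(276,132),(304,220),(183,250)],"side":[(176,103),(298,127),(273,235),(127,204)]}
f=lambda p:np.concatenate([(proj(n,body(p,lid(p[3],corn)))-obs[n]).ravel() for n in obs])
r=least_squares(f,[.55,0,.2,.3]); p=r.x; print(p.round(4),r.fun.round(1)); np.save("p.npy",p)
out=[]
for n in obs:
    im=cv2.imread(f"pics/{n}0.png"); im=cv2.convertScaleAbs(im,alpha=1.8,beta=10); k=4
    im=cv2.resize(im,None,fx=k,fy=k)
    for Q,c in [(corn,(0,0,255)),(disc(),(0,255,255)),(slot(0.1),(255,0,255))]:
        cv2.polylines(im,[((proj(n,body(p,lid(p[3],Q)))+.5)*k).astype(int)],True,c,1)
    u=proj(n,body(p,[[-.06,0,.15]]))[0]*k; x,y=int(u[0]),int(u[1])
    out.append(im[max(y-360,0):y+200,x-300:x+300][:560,:400*2])
cv2.imwrite("pics/f1.png",cv2.resize(np.hstack([o[:560] for o in out]),(800,373)))
print(body(p,lid(p[3],[[-.06,0,.147],[-.132,0,.142]])), body(p,[[-.06,0,.147]]))
E
```

```text
[0.5803 0.1023 0.3286 0.3018] [-0.7 -8.  -1.8 -3.4  7.9 -0.8 -4.3  6.5 -3.  -1.1  1.9  0.7  4.3  2.3
 -5.5 -1.6]
[[0.53648567 0.0873855  0.20329347]
 [0.47000986 0.06472255 0.21991749]] [[0.52349245 0.08295585 0.147     ]]
```

View pics/f1.png

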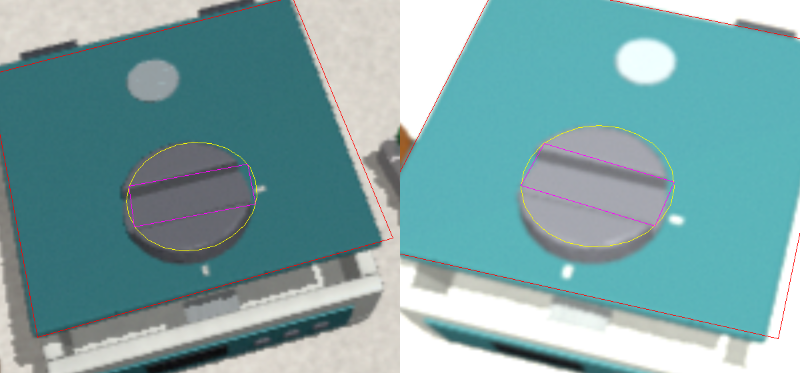

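The overlay is close but a few pixels off at the corners. I'll take the corners from the teal mask instead and refit.

```bash
cat > fit.py <<'E'
from h import *
def quad(n,f):
    im=cv2.imread(f); h=cv2.cvtColor(im,cv2.COLOR_BGR2HSV)
    m=cv2.inRange(h,(85,80,40),(100,255,255)); m=cv2.morphologyEx(m,cv2.MORPH_OPEN,np.ones((3,3)))
    cs,_=cv2.findContours(m,cv2.RETR_EXTERNAL,cv2.CHAIN_APPROX_NONE); c=max(cs,key=cv2.contourArea)
    q=cv2.approxPolyDP(cv2.convexHull(c),8,True)[:,0].astype(float)
    c=c[:,0].astype(float); L=[]
    for i in range(len(q)):   # refine each side by line fit
        a,b=q[i],q[(i+1)%len(q)]; t=(b-a)/np.linalg.norm(b-a); d=c-a
        k=(abs(d@[-t[1],t[0]])<3)&(d@t>8)&(d@t<np.linalg.norm(b-a)-8)
        v=cv2.fitLine(c[k].astype(np.float32),cv2.DIST_HUBER,0,.01,.01).ravel(); L.append(np.cross([v[2],v[3],1],[v[2]+v[0],v[3]+v[1],1]))
    r=[]
    for i in range(len(q)):
        x=np.cross(L[i-1],L[i]); r.append(x[:2]/x[2])
    return np.array(r)
def fit(tag,p0):
    obs={}
    for n in ["scene","side"]:
        q=quad(n,f"pics/{n}{tag}.png"); print(n,q.round(1).tolist())
        if len(q)!=4: continue
        e=proj(n,body(p0,lid(p0[3],corn))); obs[n]=np.array([q[np.argmin(np.hypot(*(q-x).T))] for x in e])
    f=lambda p:np.concatenate([(proj(n,body(p,lid(p[3],corn)))-obs[n]).ravel() for n in obs])
    r=least_squares(f,p0,loss="soft_l1"); print(r.x.round(4),f(r.x).round(1)); return r.x
if __name__=="__main__":
    p=fit("0",np.load("p.npy")); np.save("p.npy",p)
    print(body(p,lid(p[3],[[-.06,0,.147],[-.06,0,.163],[-.132,0,.142]])), body(p,[[-.06,0,.147]]))
    # slot angle from marked edge ends, overlay
    for n in ["scene","side"]: print(n,[proj(n,body(p,lid(p[3],slot(l))))[:2].round(1).tolist() for l in (0,.1,.2)])
E
python3 fit.py
```

```text
scene [[272.1, 128.6], [307.7, 221.5], [177.4, 256.3], [160.0, 156.2]]
side [[174.5, 101.8], [297.1, 128.3], [271.6, 238.7], [121.8, 202.7]]
[0.5821 0.1066 0.3137 0.2643] [-0.7  0.1  1.4 -0.1  1.5  0.6 -0.7  0.9 -1.6 -2.   2.1 -1.   2.   0.2
 -1.1 -0.4]
[[0.53555168 0.09153799 0.1965654 ]
 [0.53952734 0.09282777 0.21200984]
 [0.46820117 0.06968821 0.2105474 ]] [[0.52498614 0.08811033 0.147     ]]
scene [[[254.2, 191.5], [210.7, 202.6]], [[255.5, 193.1], [211.2, 200.6]], [[256.7, 194.8], [212.0, 198.6]]]
side [[[236.0, 177.5], [186.3, 166.1]], [[236.2, 179.8], [188.3, 164.5]], [[236.2, 182.1], [190.4, 163.0]]]
```

```bash
python3 -m inch '[0,0,-12,0,0,0,0, 33,-34,-12,0,0,0,0, 33,-34,-12,0,0,0,0, 33,-34,-12,0,0,0,0, 33,-34,-12,0,0,0,0, 33,-34,-12,0,0,0,0, 33,-34,-12,0,0,0,0, 33,-34,-12,0,0,0,0]' 60
python3 -m inch '[33,-34,0,0,0,0,0, 33,-34,0,0,0,0,0, 33,-34,0,0,0,0,0, 33,-34,0,0,0,0,0, 33,-34,0,0,0,0,0, 33,-34,0,0,0,0,0, 33,-34,0,0,0,0,0, 33,-34,0,0,0,0,0]'
for i in 1 2 3; do echo; done; python3 -m inch '[0,0,0,0,0,-7.3,0, 0,0,0,0,0,-7.3,0, 0,0,0,0,0,-7.3,0, 0,0,0,0,0,-7.3,0, 0,0,0,0,0,-7.3,0, 0,0,0,0,0,-7.3,0, 0,0,0,0,0,-7.3,0, 0,0,0,0,0,-7.3,0]'
```

```text
time: 0.9
tool_pos: [0.386, -0.3074, 0.2952]
tcp_rot: [3.075, 0.637, 0.002]
wrist_force: [1.6, -0.4, 0.5]
width: 0.002
grip_force: 0.0
time: 1.7
tool_pos: [0.5203, 0.0473, 0.2949]
tcp_rot: [3.076, 0.638, 0.003]
wrist_force: [0.7, -0.1, 0.2]
width: 0.003
grip_force: 0.0



time: 2.5
tool_pos: [0.5198, 0.0454, 0.2946]
tcp_rot: [2.368, 2.063, 0.001]
wrist_force: [0.6, -0.6, -0.4]
width: 0.004
grip_force: 0.0
```

```bash
python3 -m inch '[0,0,0,0,0,-7.2,0, 0,0,0,0,0,-7.2,0, 0,0,0,0,0,-7.2,0, 0,0,0,0,0,-7.2,0, 0,0,0,0,0,-7.2,0, 0,0,0,0,0,-7.2,0, 0,0,0,0,0,-7.2,0, 0,0,0,0,0,-7.2,0]' >/dev/null
python3 -m inch '[0,0,0,0,0,-7.2,0, 0,0,0,0,0,-7.2,0, 0,0,0,0,0,-7.2,0, 0,0,0,0,0,-7.2,0, 0,0,0,0,0,-7.2,0, 0,0,0,0,0,-7.2,0, 0,0,0,0,0,-7.2,0, 0,0,0,0,0,-7.2,0]'
cat > rel.py <<'E'
# world target -> shift in tool axes (mm); also body-frame position of the tip
import sys; from h import *; from workcell import sensors
from scipy.spatial.transform import Rotation as R
def tip():
    s=sensors.read_state(); return np.array(s["tool_pos"]),R.from_rotvec(s["tcp_rot"]),s
if __name__=="__main__":
    p=np.load("p.npy"); t,r,s=tip()
    for a in sys.argv[1:]:
        d=np.array(eval(a)); print(a,"tool mm",(r.inv().apply(d-t)*1000).round(1))
    c,sn=np.cos(p[2]),np.sin(p[2]); d=t-[p[0],p[1],0]
    print("tip in body mm",np.round([1000*(c*d[0]+sn*d[1]),1000*(-sn*d[0]+c*d[1]),1000*d[2]],1),"tool y vs body x deg",np.degrees(np.arctan2(*r.as_matrix()[1::-1,1])-p[2]).round(1),"tilt",np.degrees(np.arccos(-r.as_matrix()[2,2])).round(2),"q6",round(s["q"][5],2),"F",np.round(s["wrist_force"],1))
E
python3 rel.py '[.5356,.0915,.23]' '[.525,.0881,.147]'
python3 - <<'E'
from workcell import viewer; import cv2,numpy as np
p=viewer.camera_params("wrist"); im=viewer.read_camera("wrist"); cv2.imwrite("pics/wrist1.png",cv2.convertScaleAbs(im[:,:,::-1],alpha=1.5)); np.savez("wrist.npz",K=p["K"],T=p["world_to_cam"])
E
```

```text
time: 4.1
tool_pos: [0.5198, 0.0454, 0.2946]
tcp_rot: [-0.473, 3.105, -0.0]
wrist_force: [0.5, -0.3, -1.5]
width: -0.001
grip_force: 0.0
[.5356,.0915,.23] tool mm [-28.8  39.4  64.6]
[.525,.0881,.147] tool mm [-17.6  39.3 147.6]
tip in body mm [-78.1 -39.1 294.6] tool y vs body x deg 89.3 tilt 0.04 q6 -1.83 F [ 0.5 -0.3 -1.5]
```

View pics/wrist1.png

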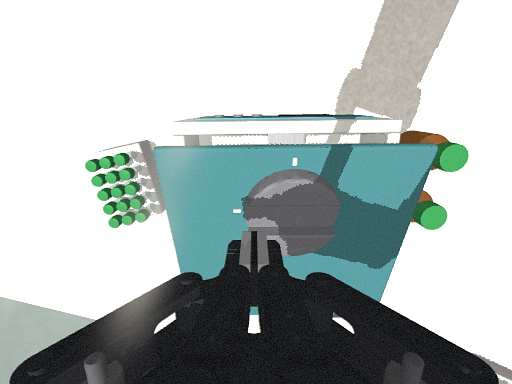

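The wrist view shows the lid's front corners at about (155,148) and (436,146). The disc is centred near (292,212), with its slot running roughly horizontally, so the lock is nearly open. I'll compare that with the fit and move above the lock.

```bash
python3 - <<'E'
from h import *
p=np.load("p.npy"); q=lambda P:proj("wrist",body(p,lid(p[3],P)))
print(q(corn)[2:].round(0)); d=q(disc()); print("disc",d.min(0),d.max(0)); 
for l in (0,.1,.2): print(l,q(slot(l)).round(0).tolist())
im=cv2.imread("pics/wrist1.png"); k=5; x0,y0=220,140
c=cv2.resize(im[y0:260,x0:360],None,fx=k,fy=k,interpolation=cv2.INTER_CUBIC); c=cv2.convertScaleAbs(c,alpha=1.8)
for P,col in [(disc(),(0,255,255)),(slot(.1),(255,0,255))]: cv2.polylines(c,[((q(P)-[x0,y0])*k).astype(int)],True,col,1)
cv2.imwrite("pics/w1c.png",c)
E
python3 -m inch '[-5,5,4,0,0,0,0, -5,6,5,0,0,0,0, -5,6,5,0,0,0,0, -5,6,5,0,0,0,0, -5,6,5,0,0,0,0, -4,6,5,0,0,0,0, 0,4,5,0,0,0,0, 0,0,0,0,0,0,0]'
python3 rel.py '[.5356,.0915,.23]' '[.525,.0881,.147]'
```

```text
[[150. 145.]
 [441. 142.]]
disc [243.39179231 175.51535285] [342.59915573 253.9498983 ]
0 [[248.0, 233.0], [336.0, 232.0], [341.0, 202.0], [247.0, 203.0]]
0.1 [[246.0, 230.0], [333.0, 236.0], [342.0, 206.0], [249.0, 200.0]]
0.2 [[245.0, 226.0], [330.0, 239.0], [343.0, 210.0], [251.0, 196.0]]
time: 4.95
tool_pos: [0.5353, 0.0917, 0.2584]
tcp_rot: [0.466, -3.105, -0.0]
wrist_force: [-0.7, 0.5, -0.1]
width: -0.001
grip_force: 0.0
[.5356,.0915,.23] tool mm [-0.3 -0.3 28.4]
[.525,.0881,.147] tool mm [ 10.7  -0.4 111.5]
tip in body mm [-4.910e+01  2.000e-01  2.584e+02] tool y vs body x deg 89.1 tilt 0.12 q6 -1.74 F [-0.7  0.5 -0.1]
```

View pics/w1c.png

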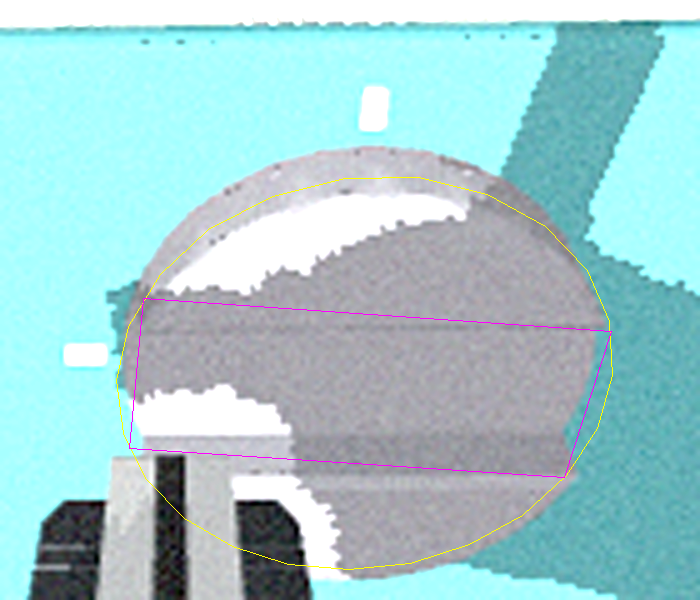

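The slot runs almost exactly along the body's y axis, so the lock is at about 0. The fit agrees to about 2 mm. I'll descend into the slot at the axis.

```bash
python3 -m inch '[0,0,8,0,0,0,0, 0,0,8,0,0,0,0, 0,0,8,0,0,0,0, 0,0,7,0,0,0,0, 0,0,6,0,0,0,0, 0,0,5,0,0,0,0, 0,0,4,0,0,0,0, 0,0,4,0,0,0,0]'
python3 -m inch '[1,0,4,0,0,0,0, 1,0,4,0,0,0,0, 1,0,4,0,0,0,0, 1,0,4,0,0,0,0, 0.8,0,3,0,0,0,0, 0.6,0,3,0,0,0,0, 0.6,0,3,0,0,0,0, 0,0,0,0,0,0,0]'
python3 rel.py '[.525,.0881,.147]'
```

```text
time: 5.75
tool_pos: [0.5362, 0.0911, 0.2095]
tcp_rot: [-0.465, 3.107, 0.0]
wrist_force: [-0.1, 1.2, 1.2]
width: 0.0
grip_force: 0.0
time: 6.55
tool_pos: [0.5302, 0.0893, 0.1844]
tcp_rot: [0.465, -3.107, 0.0]
wrist_force: [-0.3, -0.7, 0.3]
width: -0.001
grip_force: 0.0
[.525,.0881,.147] tool mm [ 5.3  0.3 37.4]
tip in body mm [-54.7  -0.4 184.4] tool y vs body x deg 89.0 tilt 0.02 q6 -1.75 F [-0.3 -0.7  0.3]
```

```bash
python3 -m inch '[0.6,0,3,0,0,0,0, 0.6,0,3,0,0,0,0, 0.6,0,3,0,0,0,0, 0.6,0,3,0,0,0,0, 0.6,0,3,0,0,0,0, 0.6,0,3,0,0,0,0, 0.6,0,3,0,0,0,0, 0.6,0,3,0,0,0,0]'
python3 rel.py '[.525,.0881,.147]'
python3 - <<'E'
from workcell import viewer; import cv2
import numpy as np
a=[cv2.convertScaleAbs(viewer.read_camera(n)[y:y+190,x:x+250,::-1],alpha=1.6) for n,x,y in (("scene",130,100),("side",90,80))]
cv2.imwrite("pics/push.png",cv2.resize(np.hstack(a),(800,304)))
E
```

```text
time: 7.35
tool_pos: [0.5257, 0.088, 0.1604]
tcp_rot: [-0.465, 3.107, 0.0]
wrist_force: [0.2, -0.2, 2.4]
width: -0.0
grip_force: 0.6
[.525,.0881,.147] tool mm [ 0.7  0.3 13.4]
tip in body mm [-59.3  -0.3 160.4] tool y vs body x deg 89.0 tilt 0.0 q6 -1.75 F [ 0.2 -0.2  2.4]
```

View pics/push.png

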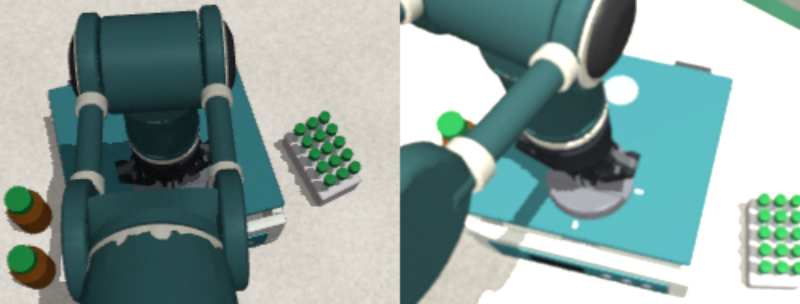

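The lid is nearly shut, with the fingertip in the slot and light contact at 2.4 N. I'll keep pressing down to the 147 mm floor height.

```bash
python3 -m inch '[0.2,0,3,0,0,0,0, 0.2,0,2,0,0,0,0, 0.2,0,2,0,0,0,0, 0,0,2,0,0,0,0, 0,0,1,0,0,0,0, 0,0,1,0,0,0,0, 0,0,1,0,0,0,0, 0,0,0,0,0,0,0]'
python3 rel.py '[.525,.0881,.147]'
```

```text
time: 8.25
tool_pos: [0.5252, 0.0878, 0.1485]
tcp_rot: [0.465, -3.107, -0.0]
wrist_force: [0.8, -0.5, 0.0]
width: 0.002
grip_force: 0.6
[.525,.0881,.147] tool mm [0.1 0.3 1.5]
tip in body mm [-59.9  -0.3 148.5] tool y vs body x deg 89.0 tilt 0.0 q6 -1.75 F [ 0.8 -0.5  0. ]
```

```bash
python3 -m inch '[0,0,0.5,0,0,0,0, 0,0,0.5,0,0,0,0, 0,0,0.5,0,0,0,0, 0,0,0.5,0,0,0,0, 0,0,0.5,0,0,0,0, 0,0,0.5,0,0,0,0, 0,0,0,0,0,0,0, 0,0,0,0,0,0,0]'
python3 rel.py '[.525,.0881,.147]'
```

```text
time: 9.05
tool_pos: [0.5252, 0.0878, 0.1456]
tcp_rot: [-0.465, 3.107, 0.0]
wrist_force: [0.9, 0.9, 0.2]
width: -0.001
grip_force: 0.6
[.525,.0881,.147] tool mm [ 0.1  0.3 -1.4]
tip in body mm [-59.9  -0.4 145.6] tool y vs body x deg 89.0 tilt 0.0 q6 -1.75 F [0.9 0.9 0.2]
```

```bash
python3 -m inch '[0,0,0.5,0,0,0,0, 0,0,0.5,0,0,0,0, 0,0,0.5,0,0,0,0, 0,0,0.5,0,0,0,0, 0,0,0,0,0,0,0, 0,0,0,0,0,0,0, 0,0,0,0,0,0,0, 0,0,0,0,0,0,0]'
python3 rel.py '[.525,.0881,.147]'
python3 - <<'E'
from workcell import viewer; import cv2
import numpy as np
a=[cv2.convertScaleAbs(viewer.read_camera(n)[y:y+190,x:x+250,::-1],alpha=1.6) for n,x,y in (("wrist",150,100),("side",90,80))]
cv2.imwrite("pics/push2.png",cv2.resize(np.hstack(a),(800,304)))
E
```

```text
time: 9.85
tool_pos: [0.5252, 0.0878, 0.1436]
tcp_rot: [0.465, -3.107, -0.0]
wrist_force: [1.8, 0.4, -0.6]
width: -0.002
grip_force: 0.6
[.525,.0881,.147] tool mm [ 0.1  0.3 -3.4]
tip in body mm [-59.9  -0.3 143.6] tool y vs body x deg 89.0 tilt 0.0 q6 -1.75 F [ 1.8  0.4 -0.6]
```

View pics/push2.png

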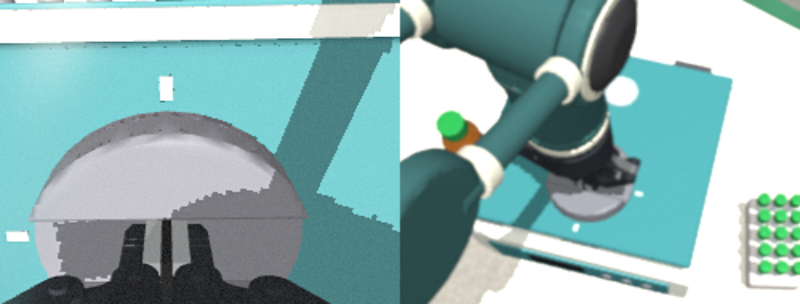

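```bash
python3 - <<'E'
from h import *
from workcell import viewer
p=np.load("p.npy")
w=viewer.camera_params("wrist"); np.savez("wrist.npz",K=w["K"],T=w["world_to_cam"])
for a in (.26,.1,.05,.02,0): print(a,"side FR",proj("side",body(p,lid(a,corn)))[2].round(1),"scene FR",proj("scene",body(p,lid(a,corn)))[2].round(1),"wrist front edge mid",proj("wrist",body(p,lid(a,[[-.132,0,.142],[-.11,0,.163],[-.079,0,.163],[-.079,0,.147],[-.06,0.05,.163]]))).round(0).tolist())
E
```

```text
0.26 side FR [273.5 239.3] scene FR [309.2 222.4] wrist front edge mid [[252.0, 148.0], [253.0, 224.0], [255.0, 280.0], [254.0, 253.0], [361.0, 305.0]]
0.1 side FR [271.2 249.1] scene FR [308.3 231.8] wrist front edge mid [[252.0, 119.0], [253.0, 171.0], [254.0, 226.0], [254.0, 212.0], [343.0, 254.0]]
0.05 side FR [270.7 251.3] scene FR [307.9 234. ] wrist front edge mid [[252.0, 115.0], [253.0, 161.0], [254.0, 214.0], [254.0, 203.0], [339.0, 242.0]]
0.02 side FR [270.4 252.4] scene FR [307.6 235.2] wrist front edge mid [[252.0, 113.0], [253.0, 156.0], [254.0, 208.0], [254.0, 199.0], [336.0, 236.0]]
0 side FR [270.3 253. ] scene FR [307.4 235.9] wrist front edge mid [[252.0, 112.0], [253.0, 154.0], [254.0, 205.0], [254.0, 196.0], [335.0, 232.0]]
```

The wrist view shows the lid's front edge at about row 126 and the slot's front edge at about row 236. That would mean the lid is still about 0.13 rad open, which disagrees with a tip height of 143.6 mm and no force. I'll measure the front-right corner numerically in both pictures.

```bash
python3 - <<'E'
from h import *
from workcell import viewer
p=np.load("p.npy")
def fr(n,im):
    m=cv2.inRange(cv2.cvtColor(im,cv2.COLOR_BGR2HSV),(85,60,30),(100,255,255))
    out=[]
    for x in (225,235,245,255,262): 
        ys=np.flatnonzero(m[:,x]>0); ys=ys[(ys>180)]; 
        g=np.split(ys,np.flatnonzero(np.diff(ys)>2)+1); out.append((x,[(int(k[0]),int(k[-1])) for k in g if len(k)>1]))
    return out
im0=cv2.imread("pics/side0.png"); print("start",fr("side",im0))
pu={}
for n in ("scene","side","wrist"):
    im=viewer.read_camera(n)[:,:,::-1].copy(); cv2.imwrite(f"pics/{n}2.png",im); pu[n]=im
print("now",fr("side",pu["side"]))
for f in ("push","push2"):
    im=cv2.resize(cv2.imread(f"pics/{f}.png"),(500,190))[:,250:]; full=np.zeros((384,512,3),np.uint8); full[80:270,90:340]=im; print(f,fr("side",full))
for a in (.26,.2,.15,.1,.05,0):
    e=proj("side",body(p,lid(a,np.c_[np.full(40,-.132),np.linspace(-.136,.136,40),np.full(40,.142)]))); e2=proj("side",body(p,lid(a,np.c_[np.full(40,-.132),np.linspace(-.136,.136,40),np.full(40,.130)])))
    print(a,[(x,np.interp(x,*e[np.argsort(e[:,0])].T).round(1),np.interp(x,*e2[np.argsort(e2[:,0])].T).round(1)) for x in (225,245,262)])
E
```

```text
start [(225, [(204, 228), (250, 255)]), (235, [(191, 230), (252, 257)]), (245, [(181, 233), (254, 257)]), (255, [(181, 235), (257, 262)]), (262, [(181, 237)])]
now [(225, [(213, 236), (250, 255)]), (235, [(193, 194), (197, 239), (252, 257)]), (245, [(181, 241), (254, 257)]), (255, [(181, 243), (257, 262)]), (262, [(181, 245)])]
push [(225, [(211, 235), (250, 255)]), (235, [(188, 191), (195, 237), (252, 257)]), (245, [(181, 240), (254, 257)]), (255, [(181, 242), (257, 262)]), (262, [(181, 244)])]
push2 [(225, [(213, 236), (250, 255)]), (235, [(193, 194), (197, 239), (252, 257)]), (245, [(181, 241), (254, 257)]), (255, [(181, 243), (257, 262)]), (262, [(181, 245)])]
0.26 [(225, np.float64(227.7), np.float64(230.9)), (245, np.float64(232.5), np.float64(235.7)), (262, np.float64(236.5), np.float64(239.8))]
0.2 [(225, np.float64(232.1), np.float64(234.8)), (245, np.float64(236.9), np.float64(239.6)), (262, np.float64(241.0), np.float64(243.7))]
0.15 [(225, np.float64(235.2), np.float64(237.6)), (245, np.float64(240.1), np.float64(242.4)), (262, np.float64(244.2), np.float64(246.5))]
0.1 [(225, np.float64(238.0), np.float64(239.9)), (245, np.float64(242.8), np.float64(244.7)), (262, np.float64(246.9), np.float64(248.8))]
0.05 [(225, np.float64(240.2), np.float64(241.8)), (245, np.float64(245.1), np.float64(246.6)), (262, np.float64(249.2), np.float64(250.7))]
0 [(225, np.float64(242.1), np.float64(243.2)), (245, np.float64(246.9), np.float64(248.1)), (262, np.float64(251.0), np.float64(252.2))]
```

```bash
python3 - <<'E'
from h import *
p=np.load("p.npy"); k=3
s=.14; B=lambda z:np.array([[s,s,z],[s,-s,z],[-s,-s,z],[-s,s,z]])
o=[]
for n,x0,y0 in (("side",115,120),("wrist",150,60)):
    im=cv2.resize(cv2.imread(f"pics/{n}2.png")[y0:y0+180,x0:x0+200],None,fx=4,fy=4,interpolation=cv2.INTER_CUBIC)[:560,:]
    dr=lambda P,c:cv2.polylines(im,[((proj(n,body(p,P))+.5-[x0,y0])*4).astype(int)],True,c,1)
    dr(B(.13),(0,255,0)); dr(B(0.),(0,160,0)); dr(lid(.13,corn),(0,0,255)); dr(lid(0,corn),(255,0,255)); dr(lid(.13,disc()),(0,255,255)); dr(lid(.13,slot(0)),(255,255,0))
    o.append(cv2.resize(im,None,fx=.5,fy=.5,interpolation=cv2.INTER_AREA))
cv2.imwrite("pics/chk.png",np.hstack(o))
E
```

```text
(no output)
```

View pics/chk.png

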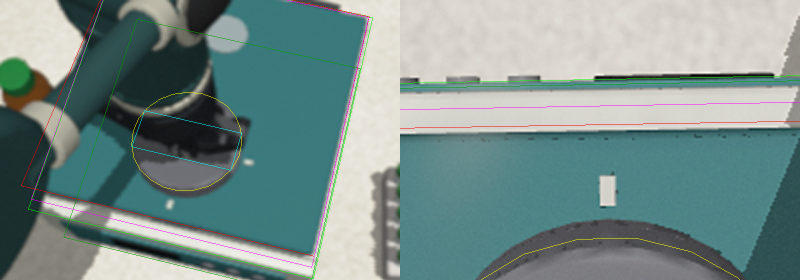

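The side overlay confirms the pose fit and shows the lid still raised by about 0.13 rad. The reported tip height disagrees with that, so I'll check by lifting the tip a little and comparing.

```bash
python3 - <<'E'
from h import *; from workcell import sensors,viewer
s=sensors.read_state(); t=np.array(s["tool_pos"]); p=np.load("p.npy")
w=viewer.camera_params("wrist"); np.savez("wrist.npz",K=w["K"],T=w["world_to_cam"])
for dz in (0,.03,.06): print(dz,[proj(n,[t+[0,0,dz]])[0].round(1).tolist() for n in("side","scene","wrist")])
print("cam pos",(-w["world_to_cam"][:3,:3].T@w["world_to_cam"][:3,3]).round(3),"torque",np.round(s["joint_torque"],1),np.round(s["torque"],2),"q",np.round(s["q"],3))
ims=[cv2.resize(cv2.convertScaleAbs(cv2.imread(f"pics/{n}2.png")[y:y+80,x:x+80],alpha=2.2,beta=20),(400,400),interpolation=cv2.INTER_CUBIC) for n,x,y in(("side",170,150),("wrist",213,190))]
cv2.imwrite("pics/tip.png",np.hstack(ims))
E
```

```text
0 [[209.9, 199.8], [238.0, 220.4], [253.8, 221.0]]
0.03 [[208.1, 194.9], [237.4, 216.5], [253.8, 241.4]]
0.06 [[206.3, 189.6], [236.7, 212.5], [253.9, 270.6]]
cam pos [0.452 0.065 0.32 ] torque [ -0.1 -36.8 -34.1  -0.    0.4   0. ] [ 0.08 -0.28 -0.01] q [ 0.119  0.036  1.967  0.     1.138 -1.749]
```

View pics/tip.png

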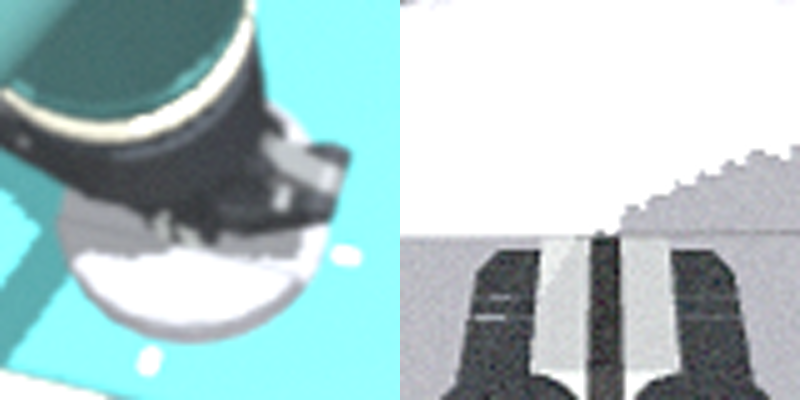

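```bash
python3 - <<'E'
from h import *; from rel import tip
t,r,s=tip()
for x in (-11,0,11):
  for z in (0,-10,-20,-30): print(x,z,[proj("wrist",[t+r.apply(np.array([x,y,z])/1000)])[0].round(0).tolist() for y in (-14.5,0,14.5)])
a=cv2.imread("pics/wrist1.png"); 
for n in ("wrist1","wrist2"):
    im=cv2.imread(f"pics/{n}.png"); print(n,[(y,im[y,240:272:2].mean(1).round(0).astype(int).tolist()) for y in range(212,262,5)])
E
```

```text
-11 0 [[233.0, 235.0], [254.0, 235.0], [274.0, 235.0]]
-11 -10 [[232.0, 242.0], [254.0, 242.0], [275.0, 242.0]]
-11 -20 [[231.0, 250.0], [254.0, 250.0], [277.0, 250.0]]
-11 -30 [[230.0, 258.0], [254.0, 258.0], [278.0, 258.0]]
0 0 [[233.0, 221.0], [254.0, 221.0], [275.0, 221.0]]
0 -10 [[232.0, 227.0], [254.0, 227.0], [276.0, 227.0]]
0 -20 [[231.0, 234.0], [254.0, 234.0], [277.0, 234.0]]
0 -30 [[229.0, 241.0], [254.0, 241.0], [279.0, 241.0]]
11 0 [[232.0, 206.0], [254.0, 206.0], [275.0, 206.0]]
11 -10 [[231.0, 211.0], [254.0, 211.0], [276.0, 212.0]]
11 -20 [[230.0, 218.0], [254.0, 218.0], [278.0, 218.0]]
11 -30 [[229.0, 224.0], [254.0, 224.0], [279.0, 224.0]]
wrist1 [(212, [215, 143, 96, 100, 94, 91, 95, 97, 93, 92, 97, 101, 85, 96, 93, 89]), (217, [140, 142, 88, 92, 93, 94, 98, 89, 99, 96, 91, 95, 161, 109, 92, 92]), (222, [147, 145, 143, 144, 158, 154, 155, 155, 151, 155, 155, 157, 155, 158, 157, 161]), (227, [142, 139, 141, 144, 125, 109, 113, 113, 111, 107, 105, 110, 103, 111, 108, 113]), (232, [145, 127, 120, 128, 123, 124, 26, 19, 19, 115, 106, 116, 111, 113, 109, 111]), (237, [1
[... 515 characters left out ...]
 127, 126, 126, 126, 126, 126, 124, 127, 127, 124, 126, 125, 127, 125, 127]), (222, [126, 125, 128, 124, 124, 127, 127, 125, 126, 124, 126, 128, 127, 126, 125, 127]), (227, [128, 126, 126, 126, 127, 124, 126, 126, 127, 126, 126, 126, 128, 129, 83, 73]), (232, [125, 126, 126, 126, 127, 124, 125, 125, 130, 83, 80, 78, 75, 76, 81, 77]), (237, [81, 89, 91, 92, 74, 76, 42, 42, 37, 78, 76, 75, 78, 73, 71, 71]), (242, [19, 98, 99, 88, 86, 77, 21, 17, 16, 89, 86, 85, 87, 93, 23, 22]), (247, [60, 88, 88, 89, 88, 78, 23, 26, 14, 89, 86, 88, 88, 89, 27, 20]), (252, [85, 88, 87, 88, 89, 60, 27, 16, 17, 89, 91, 87, 88, 89, 37, 25]), (257, [86, 89, 87, 84, 89, 66, 14, 26, 20, 87, 89, 87, 86, 87, 59, 23])]
```

```bash
cat > ang.py <<'E'
# lid angle from the lower front edge of the teal plate in the side view
from h import *; from workcell import viewer
from scipy.optimize import minimize_scalar
p=np.load("p.npy")
def rows(im):
    m=cv2.inRange(cv2.cvtColor(im,cv2.COLOR_BGR2HSV),(85,60,30),(100,255,255)); o=[]
    for x in range(215,266,2):
        ys=np.flatnonzero(m[:,x]>0); ys=ys[(ys>180)&(ys<384)]; g=np.split(ys,np.flatnonzero(np.diff(ys)>2)+1); g=[k for k in g if len(k)>12]
        if g: o.append((x,g[-1][-1]+.5))
    return np.array(o)
def angle(im):
    o=rows(im)
    def c(a):
        e=proj("side",body(p,lid(a,np.c_[np.full(40,-.132),np.linspace(-.136,.136,40),np.full(40,.142)]))); e=e[np.argsort(e[:,0])]
        return np.sum(np.abs(np.interp(o[:,0],*e.T)-o[:,1]))
    return minimize_scalar(c,bounds=(-.1,.5),method="bounded").x
if __name__=="__main__":
    import sys
    print("lid",round(angle(cv2.imread("pics/side0.png")),3),round(angle(cv2.imread("pics/side2.png")),3),"now",round(angle(viewer.read_camera("side")[:,:,::-1].copy()),3))
E
python3 ang.py
python3 -m inch '[0,0,1,0,0,0,0, 0,0,1,0,0,0,0, 0,0,1,0,0,0,0, 0,0,1,0,0,0,0, 0,0,1,0,0,0,0, 0,0,0,0,0,0,0, 0,0,0,0,0,0,0, 0,0,0,0,0,0,0]'
python3 ang.py; python3 rel.py
```

```text
lid 0.252 0.124 now 0.123
time: 10.95
tool_pos: [0.5249, 0.0878, 0.1384]
tcp_rot: [0.465, -3.106, -0.0]
wrist_force: [-0.3, 0.3, -0.4]
width: -0.003
grip_force: 0.1
lid 0.252 0.124 now 0.113
tip in body mm [-60.1  -0.3 138.4] tool y vs body x deg 89.0 tilt 0.03 q6 -1.75 F [ 0.2 -0.8  0.7]
```

```bash
for i in 1; do python3 -m inch '[0,0,1,0,0,0,0, 0,0,1,0,0,0,0, 0,0,1,0,0,0,0, 0,0,1,0,0,0,0, 0,0,1,0,0,0,0, 0,0,1,0,0,0,0, 0,0,1,0,0,0,0, 0,0,0,0,0,0,0]'; done
python3 - <<'E'
from ang import *; from workcell import sensors
ims={n:viewer.read_camera(n)[:,:,::-1].copy() for n in("side","wrist")}; [cv2.imwrite(f"pics/{n}3.png",i) for n,i in ims.items()]
print("lid",angle(ims["side"]))
w=viewer.camera_params("wrist"); np.savez("wrist.npz",K=w["K"],T=w["world_to_cam"])
g=ims["wrist"].astype(int); m=cv2.inRange(cv2.cvtColor(ims["wrist"],cv2.COLOR_BGR2HSV),(80,60,30),(100,255,255))
print("teal runs col 200/300",[[(int(k[0]),int(k[-1])) for k in np.split(v,np.flatnonzero(np.diff(v)>2)+1) if len(k)>2] for v in (np.flatnonzero(m[:,c]) for c in (200,300))])
for a in (.15,.1,.05,0): print(a,proj("wrist",body(p,lid(a,[[-.132,.03,.142],[-.132,-.03,.142],[-.110,0,.163]]))).round(0).tolist(), proj("wrist",body(p,[[-.14,0,.13],[-.14,0,0]])).round(0).tolist())
E
```

```text
time: 11.8
tool_pos: [0.5252, 0.0878, 0.1315]
tcp_rot: [0.465, -3.107, -0.0]
wrist_force: [0.3, 0.1, 0.6]
width: -0.0
grip_force: 0.2
lid 0.08603239978367487
teal runs col 200/300 [[(125, 184)], [(99, 102), (122, 178)]]
0.15 [[320.0, 125.0], [185.0, 127.0], [253.0, 191.0]] [[252.0, 98.0], [253.0, 101.0]]
0.1 [[314.0, 118.0], [191.0, 120.0], [253.0, 177.0]] [[252.0, 98.0], [253.0, 101.0]]
0.05 [[309.0, 114.0], [196.0, 116.0], [253.0, 165.0]] [[252.0, 98.0], [253.0, 101.0]]
0 [[304.0, 112.0], [200.0, 114.0], [253.0, 157.0]] [[252.0, 98.0], [253.0, 101.0]]
```

```bash
python3 -m inch '[0,0,1,0,0,0,0, 0,0,1,0,0,0,0, 0,0,1,0,0,0,0, 0,0,1,0,0,0,0, 0,0,1,0,0,0,0, 0,0,1,0,0,0,0, 0,0,1,0,0,0,0, 0,0,0,0,0,0,0]'
sed -i 's/"now",round.*/)/; s/print("lid".*/im=viewer.read_camera("side")[:,:,::-1].copy(); print("lid",round(angle(im),3)); np.save("rows.npy",rows(im))/' ang.py; python3 ang.py; python3 rel.py
```

```text
time: 12.7
tool_pos: [0.5252, 0.0878, 0.1245]
tcp_rot: [0.465, -3.107, -0.0]
wrist_force: [-0.3, 0.1, 0.9]
width: -0.002
grip_force: 0.1
lid 0.06
tip in body mm [-59.7  -0.3 124.5] tool y vs body x deg 89.0 tilt 0.02 q6 -1.75 F [-0.1 -0.4 -0.1]
```

```bash
python3 -m inch '[0,0,1,0,0,0,0, 0,0,1,0,0,0,0, 0,0,1,0,0,0,0, 0,0,1,0,0,0,0, 0,0,1,0,0,0,0, 0,0,1,0,0,0,0, 0,0,1,0,0,0,0, 0,0,0,0,0,0,0]'; python3 ang.py; python3 rel.py
```

```text
time: 13.55
tool_pos: [0.5252, 0.0878, 0.1175]
tcp_rot: [-0.465, 3.107, 0.0]
wrist_force: [-1.1, -0.8, 0.2]
width: 0.003
grip_force: 0.0
lid 0.036
tip in body mm [-59.7  -0.3 117.5] tool y vs body x deg 89.0 tilt 0.02 q6 -1.75 F [ 0.1 -0.  -0.6]
```

```bash
python3 -m inch '[0,0,1,0,0,0,0, 0,0,1,0,0,0,0, 0,0,1,0,0,0,0, 0,0,1,0,0,0,0, 0,0,0.5,0,0,0,0, 0,0,0.5,0,0,0,0, 0,0,0,0,0,0,0, 0,0,0,0,0,0,0]'; python3 ang.py; python3 rel.py
```

```text
time: 14.4
tool_pos: [0.5252, 0.0878, 0.1134]
tcp_rot: [0.465, -3.107, 0.0]
wrist_force: [-3.7, -0.7, 6.0]
width: 0.001
grip_force: 3.0
lid 0.016
tip in body mm [-59.9  -0.4 113.4] tool y vs body x deg 89.0 tilt 0.0 q6 -1.75 F [-3.6 -0.1  7. ]
```

```bash
python3 -m inch '[0,0,0.4,0,0,0,0, 0,0,0.4,0,0,0,0, 0,0,0.4,0,0,0,0, 0,0,0.4,0,0,0,0, 0,0,0,0,0,0,0, 0,0,0,0,0,0,0, 0,0,0,0,0,0,0, 0,0,0,0,0,0,0]'; python3 ang.py; python3 rel.py
python3 - <<'E'
from h import *; from workcell import viewer
w=viewer.camera_params("wrist"); np.savez("wrist.npz",K=w["K"],T=w["world_to_cam"]); p=np.load("p.npy")
im=viewer.read_camera("wrist")[:,:,::-1].copy(); cv2.imwrite("pics/wrist4.png",im)
s=viewer.read_camera("side")[:,:,::-1].copy(); cv2.imwrite("pics/side4.png",s)
for P,c in ((disc(),(0,255,255)),(slot(0),(255,0,255)),(slot(0,z=.147),(0,255,0)),(corn,(0,0,255))): cv2.polylines(im,[(proj("wrist",body(p,P))+.5).astype(int)],True,c,1); cv2.polylines(s,[(proj("side",body(p,P))+.5).astype(int)],True,c,1)
a=cv2.resize(im[80:300,120:390],(420,342)); b=cv2.resize(s[100:275,140:335],(380,342)); cv2.imwrite("pics/w4.png",np.hstack([a,b]))
E
```

```text
time: 15.25
tool_pos: [0.5252, 0.0878, 0.1133]
tcp_rot: [-0.465, 3.107, -0.0]
wrist_force: [-5.9, -1.7, 12.9]
width: -0.001
grip_force: 6.9
lid 0.016
tip in body mm [-59.9  -0.4 113.3] tool y vs body x deg 89.1 tilt 0.01 q6 -1.75 F [-7.2 -0.5 13.8]
```

View pics/w4.png

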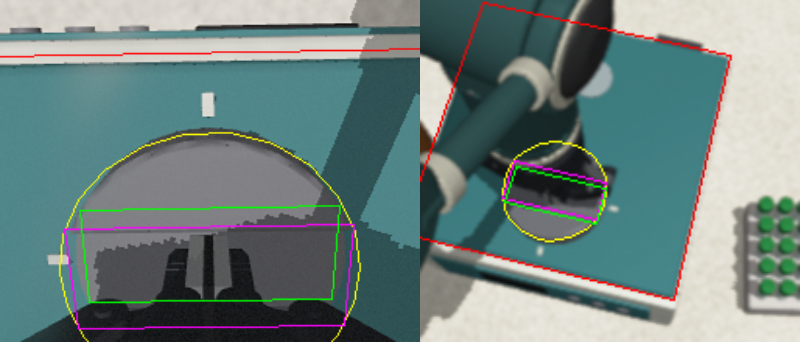

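The tip has hit a hard stop: force rose from 7 to 14 N with no motion, and the lid reads about 0. The lid is shut with the fingertip on the slot floor, and the real tips end about 34 mm short of the reported TCP. I'll ease off, slide 30 mm along the slot and check the forces.

```bash
python3 -m inch '[0,0,-2,0,0,0,0, 0,0,-2,0,0,0,0, 0,0,-1.5,0,0,0,0, 0,6,0,0,0,0,0, 0,8,0,0,0,0,0, 0,8,0,0,0,0,0, 0,8,0,0,0,0,0, 0,0,0,0,0,0,0]'; python3 ang.py; python3 rel.py
```

```text
time: 16.2
tool_pos: [0.5159, 0.1177, 0.1164]
tcp_rot: [0.467, -3.106, -0.0]
wrist_force: [0.2, -0.3, 0.1]
width: -0.002
grip_force: 0.0
lid 0.016
tip in body mm [-59.4  30.4 116.5] tool y vs body x deg 89.1 tilt 0.01 q6 -1.69 F [0.1 0.3 1.1]
```

The lid stays shut and the tip is free of load, 30 mm off the axis. Now I'll sweep clockwise, starting with 8 rows of 6°.

```bash
R='-3.1,-0.16,0,0,0,6,0'; python3 -m inch '[-3.1,-0.2,0,0,0,6,0, -3.1,-0.2,0,0,0,6,0, -3.1,-0.2,0,0,0,6,0, -3.1,-0.2,0,0,0,6,0, -3.1,-0.2,0,0,0,6,0, -3.1,-0.2,0,0,0,6,0, -3.1,-0.2,0,0,0,6,0, -3.1,-0.2,0,0,0,6,0]'; python3 ang.py; python3 rel.py '[.525,.0881,.117]'
```

```text
time: 17.05
tool_pos: [0.5391, 0.1141, 0.1162]
tcp_rot: [-0.845, -3.023, -0.001]
wrist_force: [-3.0, 4.0, 1.0]
width: -0.001
grip_force: 1.7
lid 0.016
[.525,.0881,.117] tool mm [ -0.8 -29.5  -0.7]
tip in body mm [-38.1  19.8 116.3] tool y vs body x deg 40.6 tilt 0.13 q6 -0.86 F [-2.8  1.3  1.4]
```

```bash
python3 -m inch '[-3.1,-0.2,0,0,0,6,0, -3.1,-0.2,0,0,0,6,0, -3.1,-0.2,0,0,0,6,0, -3.1,-0.2,0,0,0,6,0, -3.1,-0.2,0,0,0,6,0, -2.1,-0.1,0,0,0,4,0, -2.1,-0.1,0,0,0,4,0, 0,0,0,0,0,0,0]'; python3 ang.py; python3 rel.py '[.525,.0881,.117]'
```

```text
time: 17.9
tool_pos: [0.5522, 0.0988, 0.1163]
tcp_rot: [-1.777, -2.589, -0.0]
wrist_force: [-1.0, 3.4, 0.9]
width: 0.001
grip_force: 1.7
lid 0.016
[.525,.0881,.117] tool mm [ -0.1 -29.2  -0.7]
tip in body mm [-30.9   1.7 116.3] tool y vs body x deg 3.2 tilt 0.07 q6 -0.24 F [-0.5  2.8  0.3]
```

```bash
python3 -m inch '[-1.1,0,0,0,0,2,0, -1.1,0,0,0,0,2,0, -1.1,0,0,0,0,2,0, -1.1,0,0,0,0,2,0, -1.1,0,0,0,0,2,0, -1.1,0,0,0,0,2,0, -1.1,0,0,0,0,2,0, 0,0,0,0,0,0,0]'; python3 rel.py '[.525,.0881,.117]'
```

```text
time: 18.75
tool_pos: [0.5538, 0.0914, 0.1163]
tcp_rot: [-2.078, -2.354, 0.001]
wrist_force: [-2.3, 4.3, 0.4]
width: 0.002
grip_force: 2.5
[.525,.0881,.117] tool mm [  0.3 -29.   -0.7]
tip in body mm [-31.6  -5.8 116.3] tool y vs body x deg -10.8 tilt 0.1 q6 -0.01 F [-2.3  4.3  0.4]
```

```bash
python3 -m inch '[-1,0,0,0,0,1.5,0, -1,0,0,0,0,1.5,0, -1,0,0,0,0,1.5,0, -1,0,0,0,0,1.5,0, 0,0,0,0,0,0,0, 0,0,0,0,0,0,0, 0,0,0,0,0,0,0, 0,0,0,0,0,0,0]'; python3 rel.py '[.525,.0881,.117]'
```

```text
time: 19.55
tool_pos: [0.5544, 0.0902, 0.1164]
tcp_rot: [-2.196, -2.241, -0.005]
wrist_force: [-3.2, 12.2, -0.5]
width: 0.001
grip_force: 6.3
[.525,.0881,.117] tool mm [ -1.5 -29.4  -0.6]
tip in body mm [-31.4  -7.1 116.4] tool y vs body x deg -16.8 tilt 0.31 q6 0.09 F [-3.2 12.2 -0.5]
```

```bash
python3 -m inch '[-0.7,0,0,0,0,0,0, -0.7,0,0,0,0,0,0, -0.7,0,0,0,0,0,0, 0,0,0,0,0,0,0, 0,0,0,0,0,0,0, 0,0,0,0,0,0,0, 0,0,0,0,0,0,0, 0,0,0,0,0,0,0]'; python3 rel.py '[.525,.0881,.117]'
```

```text
time: 20.35
tool_pos: [0.5544, 0.0901, 0.1164]
tcp_rot: [-2.195, -2.239, -0.009]
wrist_force: [-2.8, 18.6, -1.7]
width: 0.0
grip_force: 9.1
[.525,.0881,.117] tool mm [ -1.4 -29.4  -0.6]
tip in body mm [-31.4  -7.2 116.4] tool y vs body x deg -16.8 tilt 0.49 q6 0.09 F [-2.8 18.6 -1.7]
```

The lock has reached its hard stop: force rose from 12 to 18.6 N with no motion. I'll back off, lift straight out and check.

```bash
python3 -m inch '[2,0,0,0,0,0,0, 2,0,0,0,0,0,0, 2,0,0,0,0,0,0, 1.5,0,0,0,0,0,0, 0,0,0,0,0,0,0, 0,0,-3,0,0,0,0, 0,0,-5,0,0,0,0, 0,0,-8,0,0,0,0]'; python3 rel.py
python3 -m inch '[0,0,-10,0,0,0,0, 0,0,-15,0,0,0,0, 0,0,-20,0,0,0,0, 0,0,-20,0,0,0,0, 0,0,-20,0,0,0,0, 0,0,-20,0,0,0,0, 0,0,0,0,0,0,0, 0,0,0,0,0,0,0]'
python3 -m inch '[20,-20,-5,0,0,0,0, 25,-25,-5,0,0,0,0, 25,-25,-5,0,0,0,0, 25,-25,-5,0,0,0,0, 25,-25,-5,0,0,0,0, 20,-20,0,0,0,0,0, 10,-10,0,0,0,0,0, 0,0,0,0,0,0,0]'
python3 ang.py; python3 - <<'E'
from h import *; from workcell import viewer
a=[cv2.resize(cv2.convertScaleAbs(viewer.read_camera(n)[y:y+190,x:x+250,::-1],alpha=1.6),(400,304)) for n,x,y in (("scene",130,100),("side",90,80))]
cv2.imwrite("pics/end.png",np.hstack(a))
E
```

```text
time: 21.15
tool_pos: [0.5547, 0.0919, 0.1328]
tcp_rot: [-2.202, -2.241, 0.001]
wrist_force: [-1.4, -0.0, -0.3]
width: -0.001
grip_force: 0.0
tip in body mm [-30.5  -5.6 132.8] tool y vs body x deg -17.0 tilt 0.03 q6 0.1 F [-1.4 -0.  -0.3]
time: 21.95
tool_pos: [0.5553, 0.0923, 0.2386]
tcp_rot: [2.201, 2.24, 0.003]
wrist_force: [-0.8, 0.2, -0.8]
width: -0.001
grip_force: 0.0
time: 22.75
tool_pos: [0.4008, 0.2401, 0.2615]
tcp_rot: [-2.198, -2.244, 0.003]
wrist_force: [-0.4, -0.4, -0.7]
width: 0.001
grip_force: 0.0
lid 0.016
```

View pics/end.png

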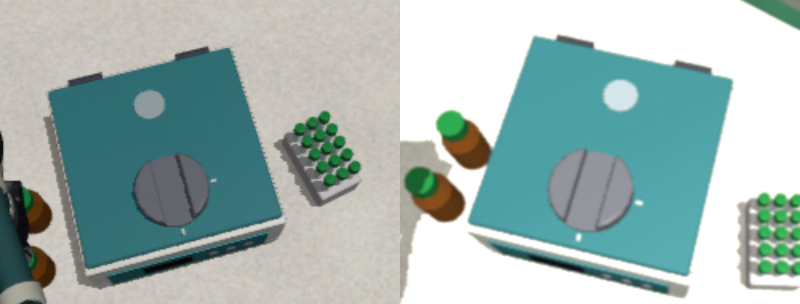

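Both views show the lid flat and the slot parallel to the lid's sides, running along the centrifuge's x axis, so the lock is closed. The bottles and rack are standing where they were, and the arm is clear.

```bash
python3 -c "
from workcell import job; print(job.finish_job())"
```

```text
the job is handed in; nothing more can be done
None
```

The lid is pushed shut and the lock is turned clockwise to its hard stop; the job is handed in at about 23 s, with the arm clear, the bottles and rack standing as before in the last pictures, and no verdict returned.

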